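# Dim the blue-light viewer and hold its amber shield open

### The job

A colleague is about to pick colonies from the dish on the blue-light viewer, looking through its amber shield. With the shield still shut, turn the lamp down by swinging the red-knobbed dimmer lever to the green mark, 60 degrees from full light; then raise the shield by its handle to 45 degrees and keep holding it there, because its hinge is worn and it falls shut by itself. Finish while still holding the handle, and leave the dish and the other things on the bench where they are.

Things in the scene. Friction and masses are not known exactly. Their poses are not given: they have to be found in the camera images.
- viewer: light grey blue-light viewer fixed on the bench, 260 x 200 mm; origin on the bench under its lit stage, front faces its -x, its left is +y. Control strip at x -150 to -80 mm (top z 45 mm), housing to x 110 mm (top z 60 mm). The shut amber hood (shield), 170 mm wide, covers x -80 to 100 mm, its flat top at z 89 mm. A black power switch on the strip's right is not used
- dimmer (a joint): dimmer lever angle, rad: 0 = full light, leaning 45 degrees to the viewer's right (-y); grows as it swings over the top to its left; pi/4 = upright, pi/2 = left stop. White ticks every 15 degrees on a black half-round quadrant, a broad green one at 60 degrees (1.047). Axis along the viewer's x. Friction keeps it where it is left; about 1 N at the knob moves it
- dimmer_knob (a point): centre of the red ball knob, 20 mm across, on the end of the dimmer lever, 58 mm from its pivot; the steel stem is 6 mm thick. The quadrant's cheeks reach 26 mm from the pivot
- dimmer_pivot (a point): pivot of the dimmer lever, in the viewer's frame at (-115, 35, 45) mm: 35 mm in front of the shut shield's front face
- shield_angle (a joint): opening angle of the amber shield in rad: 0 = shut, 0.785 = 45 degrees, stop at 1.40. Hinged along the rear edge (axis along the viewer's y), the front rises and goes back as it opens; about 0.4 to 0.6 kg in all, with its weight near the middle, it falls shut from any angle unless held
- shield: the amber hood with its handle, 180 x 170 x 29 mm; origin in the middle of its hinge axis, at (100, 0, 60) mm in the viewer's frame; its axes are the viewer's when shut and turn with it
- shield_bar (a point): centre of the shield's handle: a straight round aluminium bar, 12 mm thick, along the viewer's y, on two posts at y +-55 mm (100 mm free between them). The bar's axis lies 34 mm above the shield's flat top and, in the shield's frame, 155 mm in front of and 63 mm above the hinge axis
- shield_hinge (a point): middle of the shield's hinge axis, in the viewer's frame at (100, 0, 60) mm
- dish: closed petri dish, 91 mm across, 15 mm high, loose on the lit stage under the shield; origin in the middle of its underside
- dish_spare: closed petri dish, 91 x 15 mm, loose on top of a carton 61 x 112 x 59 mm left of the viewer; origin in the middle of its underside
- blue_bottle: small bottle with a blue cap, 48 mm across, 97 mm high, loose right of the viewer; origin in the middle of its underside
- red_bottle: small bottle with a red cap, 48 mm across, 97 mm high, loose right of the viewer; origin in the middle of its underside
- tweezers: steel tweezers lying flat, 126 x 18 x 10 mm, long side along its x, loose in front of the viewer; origin in the middle of its underside

How it is judged:
On the way:
1. the dimmer lever stands at the green mark (60 degrees, within 6) while the shield is still shut (value of joint dimmer between 0.942 and 1.152 rad and value of joint shield_angle below 0.06 rad), for 0.3 s.
At the end, for the whole second after the job is handed in: The shield stands still at 45 degrees (within 5), carried by the robot's fingers (more than 0.5 N) at its handle (grasp within 70 mm of the bar's middle); the dimmer lever stands at 60 degrees (within 6); the dish lies on the stage (value of joint shield_angle between 0.698 and 0.873 rad and velocity of joint shield_angle between -0.1 and 0.1 rad/s and contact force between the fingers and shield above 0.5 N and distance between the grasp point and shield_bar below 0.07 m and value of joint dimmer between 0.942 and 1.152 rad and z of dish in the frame of viewer between 0.056 and 0.066 m); the arm keeps its last pose, push and grip.
It fails at once if the shield is raised (over 9 degrees) while the lamp is still brighter than the green mark (lever under 52 degrees) (value of joint shield_angle above 0.157 rad and value of joint dimmer below 0.91 rad).
It fails at once if the dish on the stage or another loose thing on the bench is moved by more than 20 mm (distance of any of dish, dish_spare, blue_bottle, red_bottle, tweezers from where it was at the start of the episode above 0.02 m).
It also fails if it takes over 48 s, if anything falls off the work surface, if the arm or the gripper's body presses on something with over 40 N, if the wrist force passes 120 N, or if a joint passes its speed limit or range.

### The arm

A 7-joint arm with a two-finger parallel gripper is mounted at the origin on the work surface; the furniture and walls round the work are solid. World frame = base frame: x ahead of the robot, y to its left, z up, the work surface at z = 0. Lengths are in m, angles in rad, forces in N, time in s.
With the tool pointing down it reaches from about 0.35 to 0.9 m from the base axis. Payload 19.9 kg.
Tool frame: the origin (TCP) lies midway between the tips of the shut fingers; the grasp point (between the pads) lies 19 mm behind it; x points along the fingers, y is the direction in which the jaws open and shut, and the axes are right-handed (so a half turn about x gives the same grasp; the last joint's range is limited). The gripper opens to 85 mm and grips with 20 to 120 N. Pads are 22 mm wide; open, the fingers measure 114 mm over their backs; the gripper's body (76 mm by 85 mm) begins 54 mm behind the grasp point. The pads swing forward as they close: fully open they stand 13 mm farther back than shut.
Start: joints at [-1.319, 0.417, -0.01, 1.614, 0.005, 1.111, -0.053], TCP at [0.181, 0.598, 0.231] pointing down, gripper open.
Joint ranges: [-2.81, 2.81], [-0.39, 2.02], [-1.27, 1.25], [0.06, 2.57], [-1.19, 4.33], [0.19, 2], [-2.82, 2.82]. Speed limits (rad/s): [1.89, 1.89, 2.39, 2.39, 3.01, 3.01, 3.01].

### API

Orientations are given as a 3x3 rotation matrix whose columns are the frame's x, y, z axes.
In Python, from station import r, viewer gives the robot as it stands.
- The arm moves only by the tool arm_command, never from a script. Its argument "series" is a list of rows, each a list of 3 entries, a list of its own where there are three numbers: the shift along the tool's x, y, z scaled (see below), then the turn about the tool's x scaled (see below), then the opening, from 0 (shut) to 1 (fully open). In form: [[[tx, ty, tz], yaw, gripper], ...]. A call has exactly 5 rows; each row is the pose to reach, as a shift and turn from the pose commanded when the call began, along the tool's axes at that moment, turning the shorter way round; what a row does not reach only later rows make up. The controller multiplies each number of a shift by 0.8 m and each number of a turn by 2 pi rad. A row lasts 1/10 s, in which the tool goes at most 50 mm and 8.59 degrees, less where a joint would pass 70% of its speed; a pose out of reach is approached as far as the arm can. A call with a number of a shift or a turn outside -1 to 1 is refused whole. A call with a gripper value outside its range is refused whole. The fingers move at their own pace and stop on an object; "newtons" is the grip in N (left out, the last holds). Time passes only in rows, so rows that repeat a pose let the fingers close, or fill a call up. It gives the time, the measured TCP pose, the force and the opening at its end, in the units of the state.
- r.get_obs(): the state, without advancing time (a new reading comes with each control period).
- viewer.read_camera(name): name is "scene" or "top"; returns a dict with "color" (400x640x3 uint8, red, green, blue), "intrinsics" (3x3 intrinsics, pixels), "world_to_cam" (4x4, takes a point from world to camera coordinates). Camera axes: x right, y down, z forward; pixel columns grow to the right and rows downward; lengths in m; the calibration is good to about 2 mm. A picture is of the moment at which its call begins. There is no depth.
- r.close_job(): hands the job in, once; it reports no verdict.
The state is a dict: "time": time; "joint_positions": joint angles; "joint_velocities": joint speeds; "joint_efforts": joint torques, N m; "eef_pos": TCP position; "tcp_rot": TCP orientation; "contact_force": force on the tool from outside, world axes, zero at the start; "torque": the same for the moment, N m; "gripper_width": finger opening in m.
Only numpy, scipy, OpenCV 4.12 (cv2) and the standard library are available. Lean on these libraries where they do the work, as an engineer would, in place of code of your own. Each camera call takes 0.05 s, during which the arm holds its last target.

## Working session

There is one attempt and no reset: what is moved stays moved. The work goes in short steps, Python scripts to look and compute and a tool call to move; the robot and the scene stay as the last step left them, time stands still between calls to the robot, and variables do not carry over. Pictures are saved under pics/ and viewed, and the job is handed in when it is done.

Besides the shell and the picture viewer there is one more tool, called after ">>>" as a command line: name --argument value ..., lists and objects as JSON in quotes. arm_command: Moves the arm, as the interface text tells. Its arguments: {"type":"object","properties":{"series":{"type":"array","items":{"type":"array"}},"newtons":{"type":"number"}},"required":["series"]}

```bash
mkdir -p pics; ls; python3 - <<'E'
from station import r, viewer
import cv2,numpy as np
o=r.get_obs()
for k,v in o.items(): print(k,np.round(v,3).tolist())
for n in("scene","top"):
    c=viewer.read_camera(n); cv2.imwrite(f"pics/{n}0.png",c["color"][:,:,::-1]); print(n,np.round(c["intrinsics"],1).tolist(),np.round(c["world_to_cam"],4).tolist())
E
```

```text
pics
time 0.0
joint_positions [-1.319, 0.418, -0.01, 1.614, 0.005, 1.111, -0.053]
joint_velocities [-0.001, -0.001, 0.0, -0.003, 0.001, 0.001, 0.001]
joint_efforts [-0.002, -86.445, 0.678, -43.491, 0.019, 0.007, 0.0]
eef_pos [0.181, 0.598, 0.231]
tcp_rot [[-0.0, 0.29, 0.957], [-0.001, 0.957, -0.29], [-1.0, -0.001, 0.0]]
contact_force [0.23, 0.257, -0.655]
torque [-0.033, -0.048, -0.063]
gripper_width 0.086
scene [[482.2, 0.0, 325.6], [0.0, 482.2, 200.4], [0.0, 0.0, 1.0]] [[0.5621, -0.8271, 0.0008, -0.4864], [-0.486, -0.331, -0.8088, 0.1891], [0.6692, 0.4542, -0.588, 0.9159], [0.0, 0.0, 0.0, 1.0]]
top [[504.9, 0.0, 311.2], [0.0, 504.9, 203.4], [0.0, 0.0, 1.0]] [[0.0091, -0.9999, 0.0119, -0.2913], [-0.999, -0.0096, -0.0445, 0.433], [0.0446, -0.0115, -0.9989, 1.4076], [0.0, 0.0, 0.0, 1.0]]
```

View pics/scene0.png

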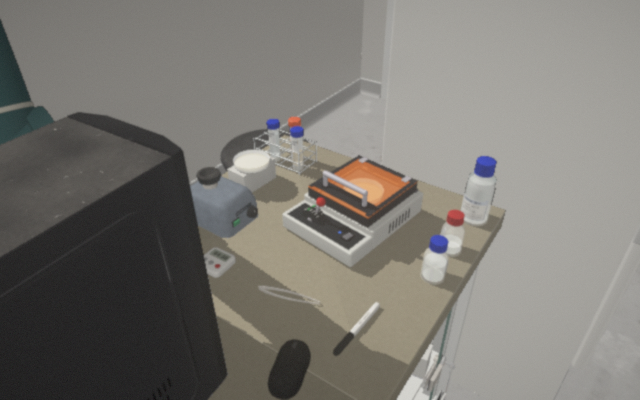

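View pics/top0.png

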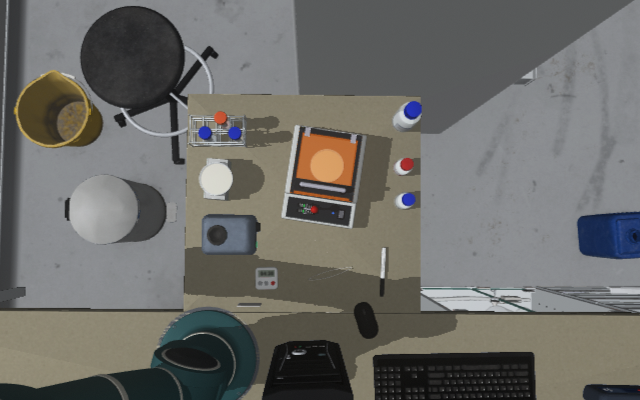

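```bash
python3 - <<'E'
import cv2
a=cv2.imread("pics/top0.png")[110:240,260:400]; cv2.imwrite("pics/topc.png",cv2.resize(a,None,fx=5,fy=4.6*5/4.6*0+4.6,interpolation=2)[:600])
a=cv2.imread("pics/scene0.png")[150:265,275:430]; cv2.imwrite("pics/scenec.png",cv2.resize(a,None,fx=5,fy=5,interpolation=2))
E
```

```text
(no output)
```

View pics/topc.png

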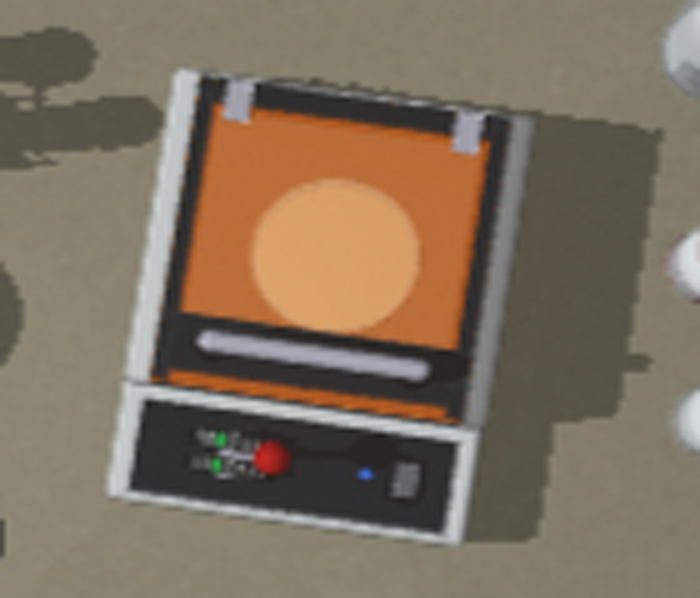

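View pics/scenec.png

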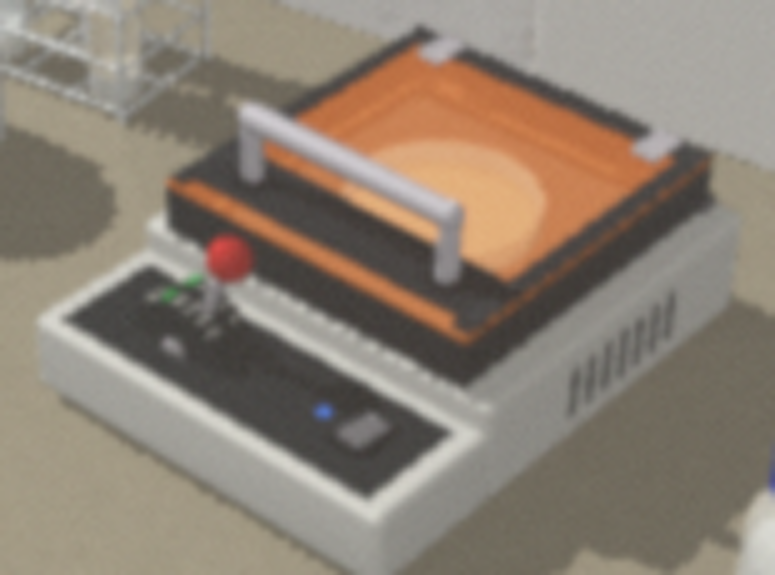

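```bash
cat > h.py <<'E'
import numpy as np, cv2
from scipy.optimize import least_squares
K={'s':np.array([[482.2,0,325.6],[0,482.2,200.4],[0,0,1]]),'t':np.array([[504.9,0,311.2],[0,504.9,203.4],[0,0,1]])}
T={'s':np.array([[0.5621,-0.8271,0.0008,-0.4864],[-0.486,-0.331,-0.8088,0.1891],[0.6692,0.4542,-0.588,0.9159]]),
't':np.array([[0.0091,-0.9999,0.0119,-0.2913],[-0.999,-0.0096,-0.0445,0.433],[0.0446,-0.0115,-0.9989,1.4076]])}
def pj(c,p):
    q=K[c]@(T[c][:,:3]@p+T[c][:,3]); return q[:2]/q[2]
def V(x,y,w,p):
    c,s=np.cos(w),np.sin(w); return np.array([[c,-s,0],[s,c,0],[0,0,1]])@np.array(p)+np.array([x,y,0])
E
python3 - <<'E'
from h import *
tc=lambda u,v:(260+u/5-.4,110+v/4.6-.4); sc=lambda u,v:(275+u/5-.4,150+v/5-.4)
obs=[('t',(-.055,.061,.123),tc(203,340)),('t',(-.055,-.061,.123),tc(426,371)),
('s',(-.055,.058,.123),sc(250,112)),('s',(-.055,-.058,.123),sc(455,212)),
('s',(-.15,.1,.045),sc(40,322)),('s',(-.15,-.1,.045),sc(375,518)),
('t',(-.15,.1,.045),tc(110,487)),('t',(-.15,-.1,.045),tc(462,538)),
('s','k',sc(229,258)),('t','k',tc(272,458))]
def knob(a,L=.058): return (-.115,.035+L*np.sin(a-np.pi/4),.045+L*np.cos(a-np.pi/4))
def f(q):
    return np.concatenate([pj(c,V(*q[:3],knob(q[3]) if p=='k' else p))-uv for c,p,uv in obs])
s=least_squares(f,[.6,-.3,0,.3],loss='soft_l1')
print(s.x,np.round(f(s.x).reshape(-1,2),1).tolist())
print(V(*s.x[:3],knob(s.x[3])),V(*s.x[:3],(-.055,0,.123)),V(*s.x[:3],(-.115,.035,.045)))
E
```

```text
[ 0.53030626 -0.32164886 -0.14489447  0.40487724] [[-1.4, -1.0], [0.5, -0.5], [0.0, 0.5], [0.7, 1.2], [-1.1, -1.5], [1.3, 0.9], [-1.9, 1.4], [-0.1, 1.6], [0.5, 0.3], [-0.8, -0.7]]
[ 0.41845459 -0.29172671  0.09885133] [ 0.4758826  -0.31370752  0.123     ] [ 0.42156491 -0.270411    0.045     ]
```

```bash
cat >> h.py <<'E'
VP=(0.5303,-0.3216,-0.1449)
def go(p,ang):
    from station import r
    o=r.get_obs(); R=np.array(o['tcp_rot']); d=R.T@(np.array(p)-o['eef_pos'])
    a=np.degrees(np.arctan2(R[1,1],R[0,1])); dw=(ang-a+180)%360-180
    print('t',round(o['time'],2),'pos',np.round(o['eef_pos'],4),'ang',round(a,1),'F',np.round(o['contact_force'],1),'w',round(float(o['gripper_width']),4),'q',np.round(o['joint_positions'],2))
    print('SHIFT',np.round(d/.8,4),'YAW',round(-dw/360,4),'dist',np.linalg.norm(d),'dw',dw)
E
python3 -c "
from h import *
go((.50,.25,.29),-5)"
```

```text
t 0.1 pos [0.1809 0.5979 0.2307] ang 73.2 F [-0.9 -0.5 -0.5] w 0.0854 q [-1.32  0.42 -0.01  1.61  0.    1.11 -0.05]
SHIFT [-0.0737 -0.3008  0.5077] YAW 0.2171 dist 0.47578684298016444 dw -78.16709597701892
```

>>> arm_command --series '[[[-0.06,0,0],0.02,0.6],[[-0.0737,-0.06,0.1],0.045,0.6],[[-0.0737,-0.12,0.2],0.07,0.6],[[-0.0737,-0.15,0.26],0.095,0.6],[[-0.0737,-0.18,0.31],0.118,0.6]]' --newtons 20

```text
time: 0.6
eef_pos: [0.3178, 0.4503, 0.2889]
tcp_rot: [[-0.0, 0.855, 0.519], [-0.0, 0.519, -0.855], [-1.0, -0.0, -0.0]]
contact_force: [0.7, 0.3, 0.8]
gripper_width: 0.0512
```

```bash
python3 -c "
from h import *
go((.55,.20,.29),-30)"
```

```text
t 0.6 pos [0.3178 0.4503 0.2889] ang 31.2 F [0.7 0.3 0.8] w 0.0512 q [-1.18  0.24  0.2   1.74 -0.05  1.18 -0.42]
SHIFT [-0.0014  0.0858  0.418 ] YAW 0.1701 dist 0.34136354962960286 dw -61.244416644304096
```

>>> arm_command --series '[[[0,0.0858,0.418],0.17,0.6],[[0,0.0858,0.418],0.17,0.6],[[0,0.0858,0.418],0.17,0.6],[[0,0.0858,0.418],0.17,0.6],[[0,0.0858,0.418],0.17,0.6]]'

```text
time: 1.1
eef_pos: [0.4889, 0.268, 0.289]
tcp_rot: [[0.0, 0.979, -0.203], [0.0, -0.203, -0.979], [-1.0, 0.0, -0.0]]
contact_force: [0.5, 0.5, -0.6]
gripper_width: 0.0516
```

```bash
python3 -c "
from h import *
go((.50,-.1,.26),-70)"
```

```text
t 1.1 pos [0.4889 0.268  0.289 ] ang -11.7 F [ 0.5  0.5 -0.6] w 0.0516 q [-0.92  0.26  0.44  1.73 -0.12  1.18 -0.65]
SHIFT [0.0362 0.107  0.4476] YAW 0.1619 dist 0.3693013846073145 dw -58.278015847036585
```

>>> arm_command --series '[[[0.03,0.107,0.4476],0.162,0.6],[[0.03,0.107,0.4476],0.162,0.6],[[0.03,0.107,0.4476],0.162,0.6],[[0.03,0.107,0.4476],0.162,0.6],[[0.03,0.107,0.4476],0.162,0.6]]'

```text
time: 1.6
eef_pos: [0.4964, 0.0185, 0.2725]
tcp_rot: [[-0.0, 0.578, -0.816], [0.0, -0.816, -0.578], [-1.0, -0.0, -0.0]]
contact_force: [1.2, -0.5, 0.2]
gripper_width: 0.0512
```

```bash
python3 -c "
from h import *
go((.418,-.292,.22),-98.3)"
```

```text
t 1.6 pos [0.4964 0.0185 0.2725] ang -54.7 F [ 1.2 -0.5  0.2] w 0.0512 q [-0.71  0.17  0.69  1.89 -0.12  1.12 -0.93]
SHIFT [0.0655 0.2601 0.3043] YAW 0.1211 dist 0.32455021224955843 dw -43.60544592840665
```

>>> arm_command --series '[[[0,0.26,0.304],0.121,0.6],[[0,0.26,0.304],0.121,0.6],[[0,0.26,0.304],0.121,0.6],[[0,0.26,0.304],0.121,0.6],[[0,0.26,0.304],0.121,0.6]]'

```text
time: 2.1
eef_pos: [0.4363, -0.224, 0.2728]
tcp_rot: [[0.001, -0.133, -0.991], [0.001, -0.991, 0.133], [-1.0, -0.001, -0.001]]
contact_force: [1.2, 0.5, -0.2]
gripper_width: 0.051
```

```bash
python3 -c "
from h import *
go((.4185,-.2917,.20),-98.3)"
```

```text
t 2.1 pos [ 0.4363 -0.224   0.2728] ang -97.7 F [ 1.2  0.5 -0.2] w 0.051 q [-0.43  0.19  0.96  1.91 -0.17  1.12 -1.11]
SHIFT [0.091  0.0869 0.0108] YAW 0.0018 dist 0.10105079100216734 dw -0.6455075797684913
```

>>> arm_command --series '[[[0,0.0869,0.0108],0.0018,0.6],[[0.04,0.0869,0.0108],0.0018,0.6],[[0.1,0.0869,0.0108],0.0018,0.6],[[0.13,0.0869,0.0108],0.0018,0.6],[[0.13,0.0869,0.0108],0.0018,0.6]]'

```text
time: 2.6
eef_pos: [0.4181, -0.2895, 0.166]
tcp_rot: [[-0.005, -0.14, -0.99], [0.001, -0.99, 0.139], [-1.0, -0.001, 0.005]]
contact_force: [-1.0, 0.4, 1.1]
gripper_width: 0.0513
```

```bash
cat > snap.py <<'E'
import sys,cv2,numpy as np
from station import viewer
a=sys.argv[1]
c=viewer.read_camera("scene")["color"][120:265,270:430,::-1]; t=viewer.read_camera("top")["color"][110:240,255:395,::-1]
c=cv2.resize(c,None,fx=4,fy=4,interpolation=2)[:, :]; t=cv2.resize(t,None,fx=4,fy=4,interpolation=2)
cv2.imwrite(f"pics/{a}s.png",c);cv2.imwrite(f"pics/{a}t.png",t)
E
python3 snap.py a; python3 -c "
from h import *
go((.4185,-.2917,.085),-98.3)"
```

```text
t 2.7 pos [ 0.4198 -0.2905  0.1694] ang -98.0 F [-0.  -0.1  0.8] w 0.0512 q [-0.18  0.4   0.89  1.98 -0.39  0.94 -0.8 ]
SHIFT [0.1055 0.0016 0.0014] YAW 0.0009 dist 0.08444166127082334 dw -0.30880047486010653
```

View pics/as.png

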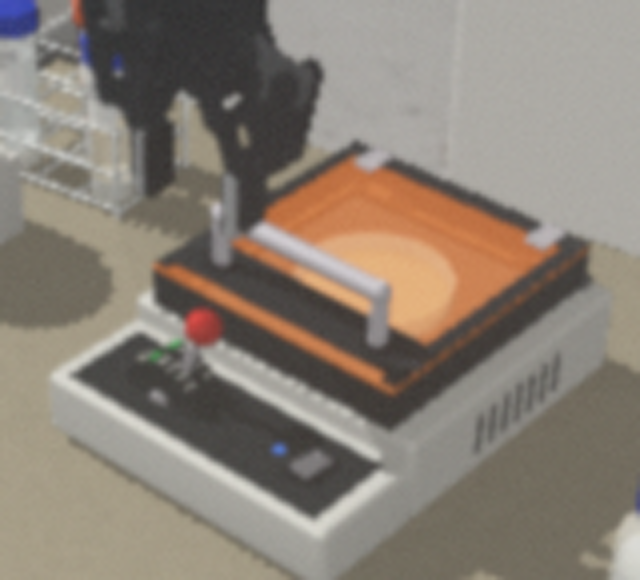

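View pics/at.png

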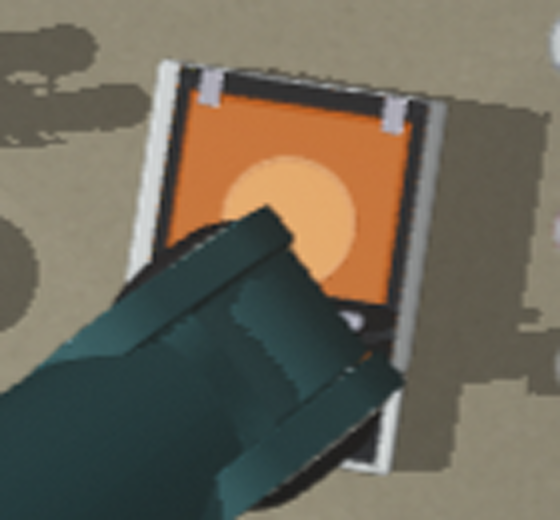

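>>> arm_command --series '[[[0.04,0.0016,0.0014],0.0009,0.6],[[0.08,0.0016,0.0014],0.0009,0.6],[[0.107,0.0016,0.0014],0.0009,0.6],[[0.107,0.0016,0.0014],0.0009,0.6],[[0.107,0.0016,0.0014],0.0009,0.6]]'

```text
time: 3.2
eef_pos: [0.4194, -0.2918, 0.0849]
tcp_rot: [[0.002, -0.144, -0.99], [-0.001, -0.99, 0.144], [-1.0, 0.001, -0.002]]
contact_force: [0.1, 0.6, 0.6]
gripper_width: 0.0512
```

```bash
python3 snap.py b; python3 -c "
from h import *
go((.4185,-.2917,.083),-98.3)"
```

```text
t 3.3 pos [ 0.4196 -0.2918  0.085 ] ang -98.3 F [-0.7  0.7 -0.2] w 0.0515 q [-0.07  0.53  0.77  2.03 -0.53  0.78 -0.69]
SHIFT [0.0025 0.0001 0.0014] YAW 0.0001 dist 0.0022893723755123717 dw -0.025336812536295383
```

View pics/bs.png

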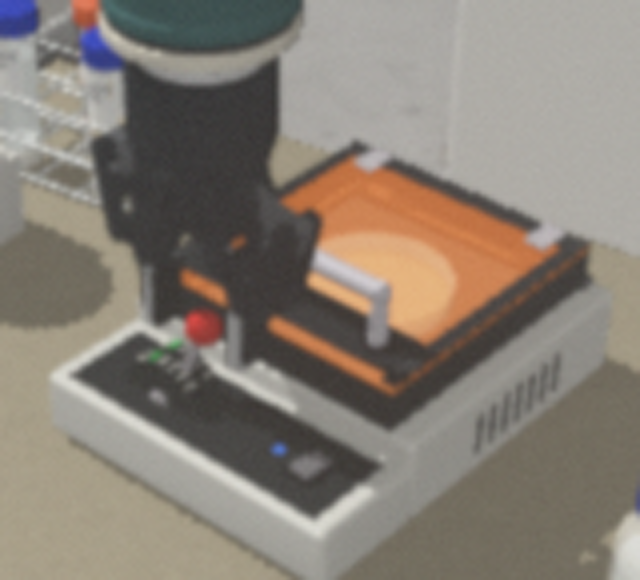

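>>> arm_command --series '[[[0.001,0,0],0,0.2],[[0.001,0,0],0,0.2],[[0.001,0,0],0,0.1],[[0.001,0,0],0,0],[[0.001,0,0],0,0]]' --newtons 20

```text
time: 3.8
eef_pos: [0.4189, -0.2917, 0.0828]
tcp_rot: [[0.001, -0.144, -0.99], [-0.001, -0.99, 0.144], [-1.0, 0.0, -0.001]]
contact_force: [0.5, -0.0, 6.7]
gripper_width: 0.0186
```

```bash
python3 -c "
from h import *
k=lambda a:V(*VP,(-.115,.035+.058*np.sin(a-np.pi/4),.045+.058*np.cos(a-np.pi/4)))
for a in (.4,.62,.83,1.047):print(a,k(a))
p=k(1.047); go((p[0],p[1],p[2]-.016),-98.3)"
```

```text
0.4 [ 0.4184106  -0.29193687  0.09874563]
0.62 [ 0.42018006 -0.27981088  0.10220847]
0.83 [ 0.42193234 -0.26780259  0.10294232]
1.047 [ 0.4237249  -0.2555183   0.10102666]
t 3.8 pos [ 0.4189 -0.2917  0.0828] ang -98.3 F [ 0.5 -0.   6.7] w 0.0186 q [-0.07  0.54  0.77  2.04 -0.54  0.78 -0.69]
SHIFT [-0.0028 -0.0456  0.0005] YAW -0.0 dist 0.03653176661745658 dw 0.0043933711913837215
```

>>> arm_command --series '[[[-0.003,-0.01,0],0,0],[[-0.005,-0.02,0],0,0],[[-0.005,-0.03,0],0,0],[[-0.004,-0.039,0],0,0],[[-0.003,-0.0456,0.0005],0,0]]'

```text
time: 4.3
eef_pos: [0.4239, -0.2548, 0.0848]
tcp_rot: [[0.001, -0.144, -0.99], [-0.001, -0.99, 0.144], [-1.0, 0.0, -0.001]]
contact_force: [2.4, -5.4, 4.1]
gripper_width: 0.0182
```

```bash
python3 snap.py c; python3 -c "
from h import *
go((.4237,-.2555,.085),-98.3)"
```

```text
t 4.4 pos [ 0.4241 -0.254   0.0848] ang -98.2 F [2.1 1.5 9.8] w 0.0179 q [-0.15  0.51  0.78  2.07 -0.52  0.76 -0.76]
SHIFT [-0.0002  0.0019  0.0002] YAW 0.0002 dist 0.00152811186098683 dw -0.07825377978662118
```

View pics/cs.png

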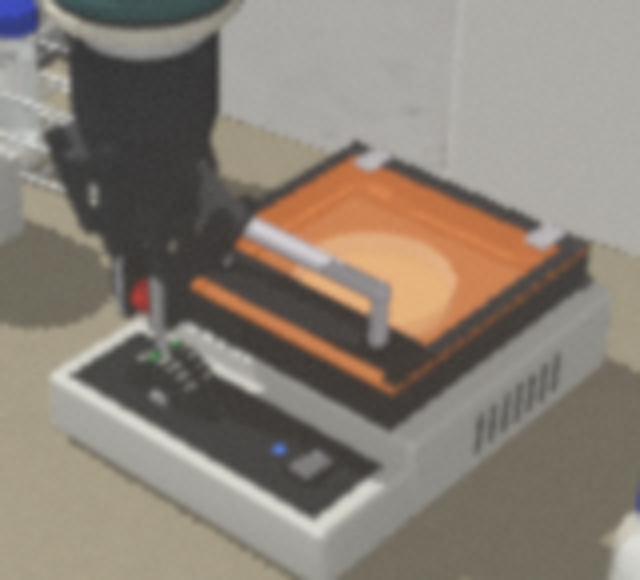

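>>> arm_command --series '[[[0,0,0],0,0.3],[[0,0,0],0,0.4],[[0,0,0],0,0.4],[[-0.05,0,0],0,0.4],[[-0.11,0,0],0,0.4]]'

```text
time: 4.9
eef_pos: [0.4221, -0.2549, 0.1726]
tcp_rot: [[-0.004, -0.145, -0.989], [0.0, -0.989, 0.145], [-1.0, 0.0, 0.004]]
contact_force: [2.2, 0.1, 1.7]
gripper_width: 0.0343
```

>>> arm_command --series '[[[-0.02,0.06,-0.02],0,0.6],[[-0.02,0.12,-0.04],0,0.6],[[-0.02,0.15,-0.08],0,0.6],[[-0.02,0.15,-0.1],0,0.6],[[-0.02,0.15,-0.1],0,0.6]]'

```text
time: 5.4
eef_pos: [0.4863, -0.386, 0.1878]
tcp_rot: [[-0.001, -0.144, -0.99], [-0.0, -0.99, 0.144], [-1.0, 0.0, 0.001]]
contact_force: [0.2, 0.1, -0.2]
gripper_width: 0.0512
```

```bash
python3 snap.py d; python3 -c "
from h import *
go((.4760,-.3137,.20),-8.3)"
```

```text
t 5.5 pos [ 0.4847 -0.3853  0.1882] ang -98.3 F [-0.6 -0.3 -0.1] w 0.0514 q [ 0.02  0.58  0.84  1.69 -0.48  1.09 -0.7 ]
SHIFT [-0.0147 -0.087   0.0237] YAW -0.25 dist 0.07312633885615044 dw 90.01405672884471
```

View pics/ds.png

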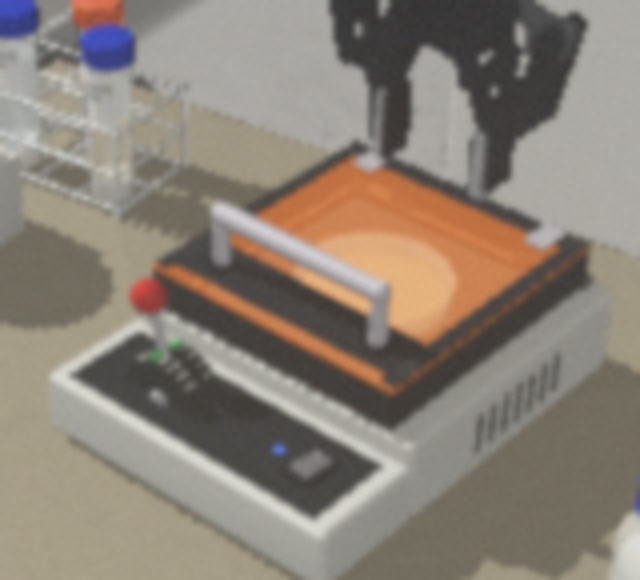

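View pics/dt.png

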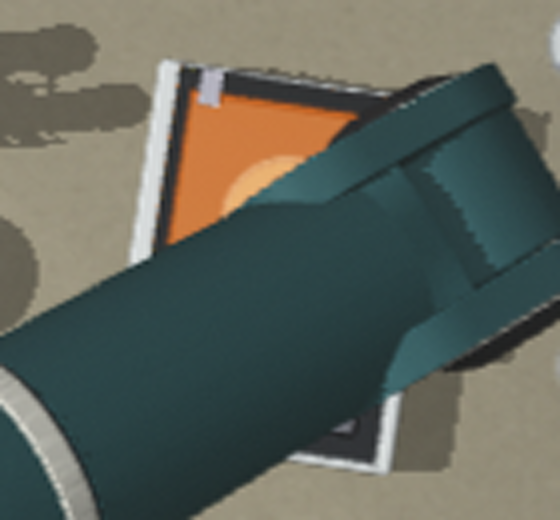

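```bash
python3 -c "
from h import *
for a in (.4,.9,.95,1.0,1.047,1.1,1.15,1.2): print(a,pj('s',V(*VP,(-.115,.035+.058*np.sin(a-np.pi/4),.045+.058*np.cos(a-np.pi/4)))))
print(270+149/4-.4,120+296/4-.4)
import cv2
a=cv2.imread('pics/ds.png')[250:450,80:280];cv2.imwrite('pics/dz.png',cv2.resize(a,None,fx=3,fy=3,interpolation=2))"
```

```text
0.4 [320.96075298 201.60789141]
0.9 [311.09672866 194.75444659]
0.95 [310.12169889 194.37894484]
1.0 [309.15946581 194.06423592]
1.047 [308.26888916 193.8243021 ]
1.1 [307.28340558 193.6190693 ]
1.15 [306.37440036 193.48909338]
1.2 [305.48782289 193.42087978]
306.85 193.6
```

View pics/dz.png

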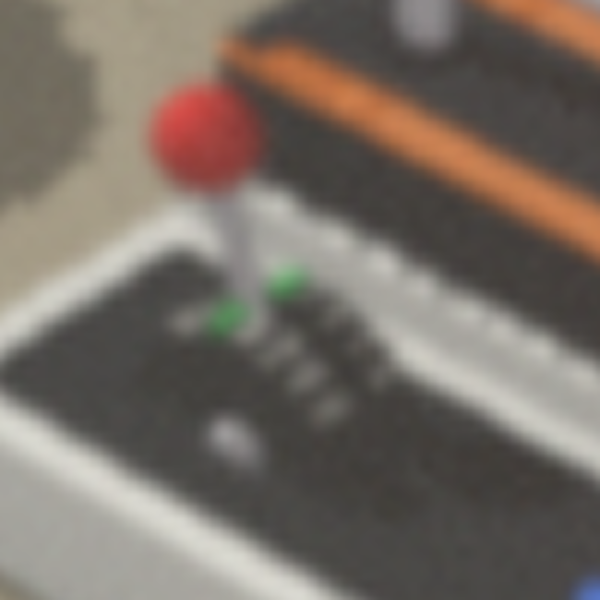

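```bash
python3 - <<'E'
from h import *
from station import viewer
im=viewer.read_camera("scene")["color"].astype(int); cv2.imwrite("pics/e.png",im[:,:,::-1].astype(np.uint8))
def cen(m,box):
    u0,u1,v0,v1=box; w=m[v0:v1,u0:u1].clip(0); v,u=np.mgrid[v0:v1,u0:u1]; return np.array([(w*u).sum(),(w*v).sum()])/w.sum()
R,G,B=[im[:,:,i] for i in range(3)]
box=(298,316,186,201)
k=cen(((R-np.maximum(G,B))>50).astype(float)*1,box)
g=cen((G-np.maximum(R,B)-25).astype(float),(303,318,202,216))
print(k,g)
P=lambda a,r:pj('s',V(*VP,(-.115,.035+r*np.sin(a-np.pi/4),.045+r*np.cos(a-np.pi/4))))
for r in(.020,.024,.026):
  gp=P(1.047,r)
  print(r,'tick offset',g-gp,[ (a,np.round(P(a,.058)-gp-(k-g),2).tolist()) for a in (.95,1.0,1.05,1.1,1.15)])
E
```

```text
[307.78666667 192.10666667] [311.11607143 206.88392857]
0.02 tick offset [-0.76824465 -2.6172206 ] [(0.95, [1.57, -0.34]), (1.0, [0.6, -0.66]), (1.05, [-0.34, -0.91]), (1.1, [-1.27, -1.1]), (1.15, [-2.18, -1.23])]
0.024 tick offset [-0.39299075 -0.99008272] [(0.95, [1.94, 1.28]), (1.0, [0.98, 0.97]), (1.05, [0.03, 0.71]), (1.1, [-0.9, 0.52]), (1.15, [-1.81, 0.39])]
0.026 tick offset [-0.20490079 -0.17450615] [(0.95, [2.13, 2.1]), (1.0, [1.17, 1.78]), (1.05, [0.22, 1.53]), (1.1, [-0.71, 1.34]), (1.15, [-1.62, 1.21])]
```

```bash
python3 - <<'E'
from h import *
im=cv2.imread("pics/e.png").astype(int); B,G,R=[im[:,:,i] for i in range(3)]
m=((R>100)&(abs(G-B)<35)&(R>1.8*G)).astype(np.uint8)
n,l,s,c=cv2.connectedComponentsWithStats(m[180:210,295:325]); print(s[1:].tolist(),(c[1:]+[295,180]).tolist())
E
```

```text
[[8, 10, 8, 8, 52]] [[306.61538461538464, 193.25]]
```

```bash
python3 -c "
from h import *
go((.4237,-.257,.16),-98.3)"
```

```text
t 5.55 pos [ 0.4845 -0.3852  0.1885] ang -98.3 F [-0.6  0.3 -0.2] w 0.0512 q [ 0.02  0.58  0.84  1.69 -0.48  1.09 -0.7 ]
SHIFT [ 0.0357 -0.1475  0.0984] YAW -0.0001 dist 0.14470857735184947 dw 0.018392729883572656
```

>>> arm_command --series '[[[0,-0.05,0.04],0,0.6],[[0,-0.1,0.075],0,0.6],[[0,-0.1475,0.0984],0,0.6],[[0.02,-0.1475,0.0984],0,0.6],[[0.035,-0.1475,0.0984],0,0.6]]'

```text
time: 6.05
eef_pos: [0.4244, -0.2554, 0.1605]
tcp_rot: [[0.002, -0.141, -0.99], [0.001, -0.99, 0.141], [-1.0, -0.002, -0.001]]
contact_force: [1.0, -1.0, -0.2]
gripper_width: 0.0512
```

```bash
python3 -c "
from h import *
go((.4237,-.257,.083),-98.3)"
```

```text
t 6.05 pos [ 0.4244 -0.2554  0.1605] ang -98.1 F [ 1.  -1.  -0.2] w 0.0512 q [-0.27  0.39  0.91  2.02 -0.4   0.91 -0.85]
SHIFT [0.0969 0.0023 0.0007] YAW 0.0005 dist 0.07750458259811789 dw -0.17395608028567722
```

>>> arm_command --series '[[[0.04,0,0],0,0.6],[[0.08,0,0],0,0.6],[[0.097,0,0],0,0.6],[[0.097,0,0],0,0.6],[[0.097,0,0],0,0.6]]'

```text
time: 6.55
eef_pos: [0.4243, -0.2583, 0.0839]
tcp_rot: [[0.0, -0.146, -0.989], [-0.001, -0.989, 0.146], [-1.0, 0.001, -0.0]]
contact_force: [0.1, -0.0, 0.7]
gripper_width: 0.0511
```

>>> arm_command --series '[[[0,0,0],0,0.2],[[0,0,0],0,0.1],[[0,0,0],0,0],[[0,0,0],0,0],[[0,0,0],0,0]]'

```text
time: 7.05
eef_pos: [0.425, -0.2574, 0.0839]
tcp_rot: [[0.001, -0.144, -0.99], [-0.0, -0.99, 0.144], [-1.0, 0.0, -0.001]]
contact_force: [-0.7, 0.7, 9.5]
gripper_width: 0.0182
```

>>> arm_command --series '[[[0,0,0],0,0.3],[[0,0,0],0,0.4],[[0,0,0],0,0.4],[[-0.06,0,0],0,0.4],[[-0.12,0,0],0,0.4]]'

```text
time: 7.55
eef_pos: [0.4233, -0.2574, 0.1797]
tcp_rot: [[-0.003, -0.145, -0.989], [-0.0, -0.989, 0.145], [-1.0, 0.001, 0.003]]
contact_force: [1.9, 0.1, 0.7]
gripper_width: 0.0342
```

>>> arm_command --series '[[[-0.02,0.06,-0.02],0,0.6],[[-0.02,0.12,-0.04],0,0.6],[[-0.02,0.15,-0.08],0,0.6],[[-0.02,0.15,-0.1],0,0.6],[[-0.02,0.15,-0.1],0,0.6]]'

```text
time: 8.05
eef_pos: [0.4874, -0.3882, 0.1944]
tcp_rot: [[-0.001, -0.144, -0.99], [-0.001, -0.99, 0.144], [-1.0, 0.001, 0.001]]
contact_force: [0.1, 0.3, -0.2]
gripper_width: 0.0514
```

```bash
python3 snap.py f; python3 - <<'E'
from h import *
from station import viewer
im=viewer.read_camera("scene")["color"].astype(int);R,G,B=[im[:,:,i] for i in range(3)]
m=((R>100)&(abs(G-B)<35)&(R>1.8*G)).astype(np.uint8)
n,l,s,c=cv2.connectedComponentsWithStats(m[180:210,295:325]); print(s[1:].tolist(),(c[1:]+[295,180]).tolist())
a=cv2.imread('pics/fs.png')[250:450,80:280];cv2.imwrite('pics/fz.png',cv2.resize(a,None,fx=3,fy=3,interpolation=2))
go((.4760,-.3137,.20),-8.3)
E
```

```text
[[9, 10, 8, 8, 54]] [[307.7037037037037, 193.37037037037038]]
t 8.2 pos [ 0.4855 -0.3874  0.195 ] ang -98.3 F [0.7 0.4 0.7] w 0.0517 q [ 0.02  0.59  0.86  1.68 -0.49  1.11 -0.69]
SHIFT [-0.0063 -0.0895  0.0251] YAW -0.25 dist 0.0745097606164956 dw 90.0170795967552
```

View pics/fz.png

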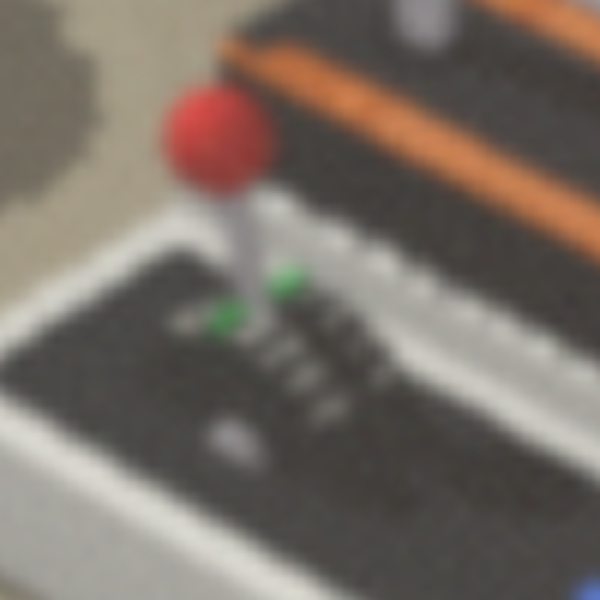

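>>> arm_command --series '[[[0,-0.02,0.01],-0.0238,0.6],[[0,-0.05,0.02],-0.0476,0.6],[[0,-0.07,0.024],-0.0714,0.6],[[0,-0.083,0.024],-0.0952,0.6],[[0,-0.083,0.024],-0.119,0.6]]'

```text
time: 8.7
eef_pos: [0.4768, -0.317, 0.1954]
tcp_rot: [[0.001, 0.574, -0.819], [0.001, -0.819, -0.574], [-1.0, -0.0, -0.001]]
contact_force: [0.3, -0.2, 0.0]
gripper_width: 0.0511
```

>>> arm_command --series '[[[0,0,0],-0.0238,0.6],[[0,0,0],-0.0476,0.6],[[0,0,0],-0.0714,0.6],[[0,0,0],-0.0952,0.6],[[0,0,0],-0.119,0.6]]'

```text
time: 9.2
eef_pos: [0.4762, -0.3187, 0.1954]
tcp_rot: [[0.0, 0.977, -0.212], [0.0, -0.212, -0.977], [-1.0, 0.0, -0.0]]
contact_force: [0.4, -0.6, 0.2]
gripper_width: 0.0511
```

```bash
python3 -c "
from h import *
go((.4753,-.3186,.15),-8.3)"
```

```text
t 9.2 pos [ 0.4762 -0.3187  0.1954] ang -12.3 F [ 0.4 -0.6  0.2] w 0.0511 q [ 0.11  0.4   0.54  1.8  -0.24  1.01  0.53]
SHIFT [ 0.0568 -0.0011  0.0001] YAW -0.011 dist 0.045441313208677676 dw 3.9509847719396305
```

>>> arm_command --series '[[[0,-0.001,0],-0.012,0.6],[[0.02,-0.001,0],-0.012,0.6],[[0.05,-0.001,0],-0.012,0.6],[[0.057,-0.001,0],-0.012,0.6],[[0.057,-0.001,0],-0.012,0.6]]'

```text
time: 9.7
eef_pos: [0.4754, -0.3186, 0.1493]
tcp_rot: [[-0.001, 0.99, -0.144], [0.0, -0.144, -0.99], [-1.0, -0.001, -0.0]]
contact_force: [0.4, -0.0, -0.0]
gripper_width: 0.0511
```

```bash
python3 snap.py g; python3 -c "
from h import *
go((.4753,-.3186,.106),-8.3)"
```

```text
t 9.8 pos [ 0.4762 -0.3191  0.1505] ang -8.3 F [-0.1 -0.8  0.3] w 0.0514 q [ 0.14  0.46  0.51  1.83 -0.27  0.92  0.63]
SHIFT [ 0.0556 -0.0012 -0.0005] YAW 0.0 dist 0.04449658967414392 dw -0.00293708924391467
```

View pics/gs.png

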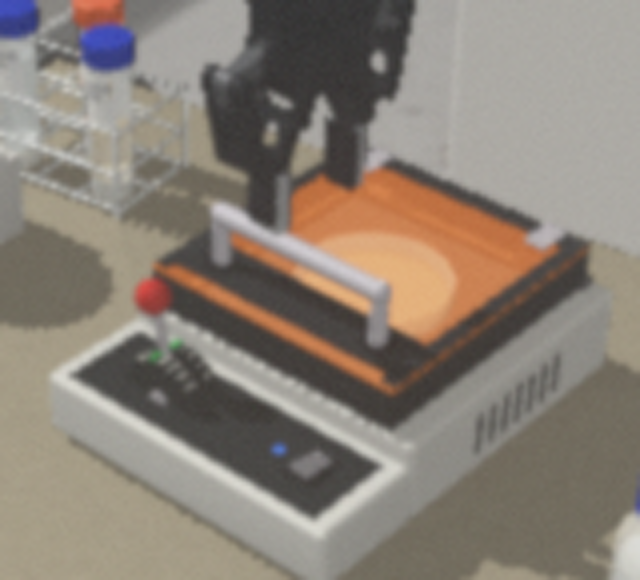

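>>> arm_command --series '[[[0.02,0,0],0,0.6],[[0.04,0,0],0,0.6],[[0.055,0,0],0,0.6],[[0.055,0,0],0,0.6],[[0.055,0,0],0,0.6]]'

```text
time: 10.3
eef_pos: [0.4762, -0.3192, 0.1062]
tcp_rot: [[0.0, 0.99, -0.144], [-0.0, -0.144, -0.99], [-1.0, 0.0, 0.0]]
contact_force: [0.2, 0.4, 0.1]
gripper_width: 0.0512
```

```bash
python3 snap.py h; python3 -c "
from h import *
go((.4753,-.3186,.105),-8.3)"
```

```text
t 10.4 pos [ 0.4764 -0.3193  0.1064] ang -8.3 F [ 0.4  0.1 -0. ] w 0.0513 q [ 0.17  0.52  0.48  1.86 -0.31  0.84  0.66]
SHIFT [ 0.0018 -0.0015 -0.0006] YAW -0.0 dist 0.0019161386550309977 dw 0.0020857291977449677
```

View pics/hs.png

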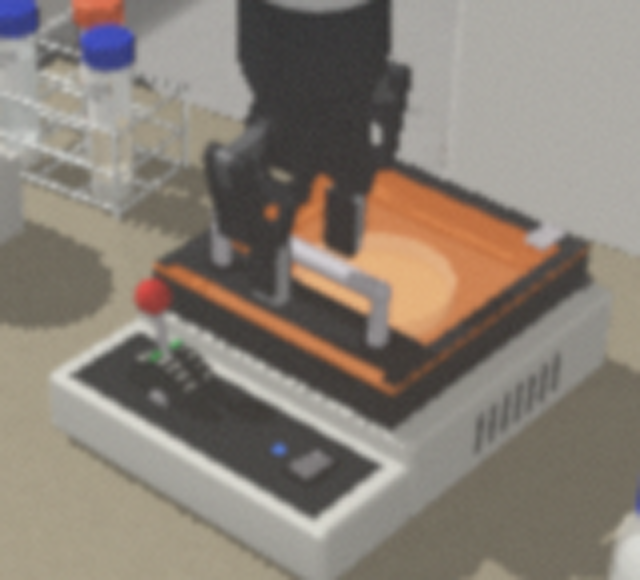

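The bar runs between the two fingers, at about (290,250) in the crop, with one finger in front and one behind. I'll close on it.

>>> arm_command --series '[[[0.001,0,0],0,0.3],[[0.001,0,0],0,0.1],[[0.001,0,0],0,0],[[0.001,0,0],0,0],[[0.001,0,0],0,0]]' --newtons 40

```text
time: 10.9
eef_pos: [0.4744, -0.3188, 0.1049]
tcp_rot: [[-0.003, 0.989, -0.145], [0.001, -0.145, -0.989], [-1.0, -0.003, -0.001]]
contact_force: [-14.0, 5.0, 14.8]
gripper_width: 0.0106
```

```bash
python3 -c "
from h import *
go((.4763,-.3193,.105),-8.3)
b=lambda t:np.array([.1-.155*np.cos(t)+.063*np.sin(t),.06+.155*np.sin(t)+.063*np.cos(t)])
for d in range(3,49,3):
  q=b(np.radians(d))-b(0); print(d,np.round(q,4),'rows tx,ty',np.round([-q[1]/.8,q[0]/.8],4))"
```

```text
t 10.9 pos [ 0.4744 -0.3188  0.1049] ang -8.3 F [-14.    5.   14.8] w 0.0106 q [ 0.17  0.52  0.48  1.86 -0.31  0.84  0.66]
SHIFT [-0.0002  0.0025  0.0003] YAW -0.0001 dist 0.0020062575814796826 dw 0.040547080734938845
3 [0.0035 0.008 ] rows tx,ty [-0.01    0.0044]
6 [0.0074 0.0159] rows tx,ty [-0.0198  0.0093]
9 [0.0118 0.0235] rows tx,ty [-0.0293  0.0147]
12 [0.0165 0.0308] rows tx,ty [-0.0386  0.0206]
15 [0.0216 0.038 ] rows tx,ty [-0.0475  0.027 ]
18 [0.0271 0.0448] rows tx,ty [-0.056   0.0338]
21 [0.0329 0.0514] rows tx,ty [-0.0642  0.0411]
24 [0.039  0.0576] rows tx,ty [-0.072   0.0488]
27 [0.0455 0.0635] rows tx,ty [-0.0794  0.0569]
30 [0.0523 0.0691] rows tx,ty [-0.0863  0.0653]
33 [0.0593 0.0743] rows tx,ty [-0.0928  0.0741]
36 [0.0666 0.0791] rows tx,ty [-0.0988  0.0833]
39 [0.0742 0.0835] rows tx,ty [-0.1044  0.0927]
42 [0.082  0.0875] rows tx,ty [-0.1094  0.1025]
45 [0.0899 0.0911] rows tx,ty [-0.1139  0.1124]
48 [0.0981 0.0943] rows tx,ty [-0.1179  0.1226]
```

>>> arm_command --series '[[[0,-0.0025,0],0,0],[[-0.007,0.0006,0],0,0],[[-0.0145,0.004,0],0,0],[[-0.022,0.008,0],0,0],[[-0.0293,0.0122,0],0,0]]'

```text
time: 11.4
eef_pos: [0.4855, -0.3203, 0.1285]
tcp_rot: [[-0.001, 0.99, -0.144], [0.0, -0.144, -0.99], [-1.0, -0.001, -0.0]]
contact_force: [-5.3, 0.6, -1.5]
gripper_width: 0.0107
```

```bash
python3 snap.py i; python3 -c "
from h import *
go((.4763,-.3193,.105),-8.3)"
```

```text
t 11.5 pos [ 0.4857 -0.3204  0.1289] ang -8.3 F [-5.   1.3 -1.2] w 0.0106 q [ 0.15  0.5   0.49  1.83 -0.3   0.89  0.64]
SHIFT [ 0.0299 -0.0118  0.0004] YAW 0.0 dist 0.025694850132623397 dw -0.006741518998410356
```

View pics/is.png

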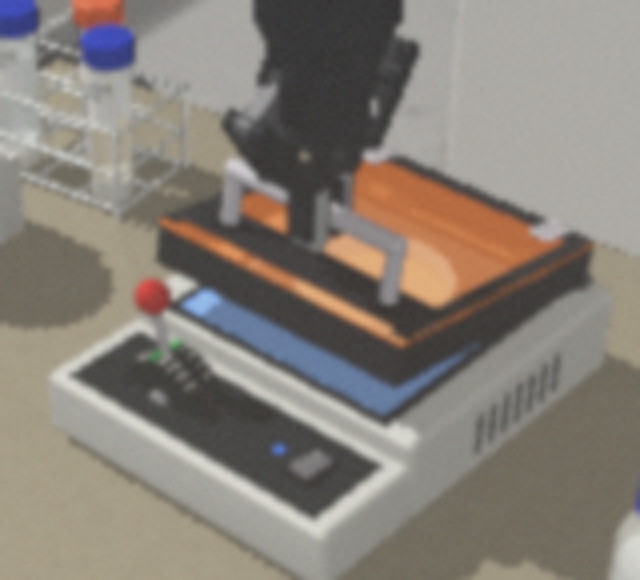

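>>> arm_command --series '[[[-0.007,0.004,0],0,0],[[-0.014,0.009,0],0,0],[[-0.021,0.0145,0],0,0],[[-0.028,0.02,0],0,0],[[-0.035,0.0258,0],0,0]]'

```text
time: 12.0
eef_pos: [0.5055, -0.3232, 0.1567]
tcp_rot: [[-0.002, 0.989, -0.145], [0.001, -0.145, -0.989], [-1.0, -0.002, -0.001]]
contact_force: [-8.6, 1.9, 2.1]
gripper_width: 0.0104
```

>>> arm_command --series '[[[-0.0078,0.0077,0],0,0],[[-0.0152,0.0158,0],0,0],[[-0.0221,0.0242,0],0,0],[[-0.0286,0.033,0],0,0],[[-0.0346,0.0422,0],0,0]]'

```text
time: 12.5
eef_pos: [0.5392, -0.3281, 0.1853]
tcp_rot: [[-0.001, 0.989, -0.145], [0.001, -0.145, -0.989], [-1.0, -0.001, -0.001]]
contact_force: [-8.9, 3.7, 10.3]
gripper_width: 0.0105
```

```bash
python3 snap.py j; python3 -c "
from h import *
go((.4763,-.3193,.105),-8.3)"
```

```text
t 12.6 pos [ 0.5402 -0.3283  0.1858] ang -8.3 F [-11.7   7.4  15.3] w 0.0106 q [ 0.13  0.52  0.5   1.65 -0.28  1.04  0.58]
SHIFT [ 0.101  -0.0807  0.0004] YAW 0.0001 dist 0.1034387102956848 dw -0.02508451570255943
```

View pics/js.png

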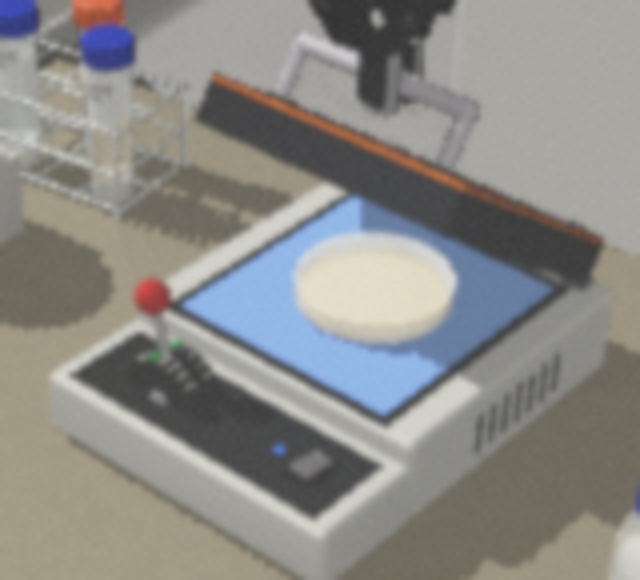

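>>> arm_command --series '[[[-0.004,0.004,0],0,0],[[-0.008,0.01,0],0,0],[[-0.012,0.016,0],0,0],[[-0.0155,0.022,0],0,0],[[-0.0185,0.0276,0],0,0]]'

```text
time: 13.1
eef_pos: [0.5619, -0.3313, 0.1985]
tcp_rot: [[-0.0, 0.99, -0.144], [-0.0, -0.144, -0.99], [-1.0, -0.0, 0.0]]
contact_force: [3.1, -2.3, -15.9]
gripper_width: 0.0105
```

>>> arm_command --series '[[[0,0,0],0,0],[[0,0,0],0,0],[[0,0,0],0,0],[[0,0,0],0,0],[[0,0,0],0,0]]'

```text
time: 13.6
eef_pos: [0.5613, -0.3312, 0.1982]
tcp_rot: [[-0.0, 0.99, -0.144], [0.0, -0.144, -0.99], [-1.0, -0.0, -0.0]]
contact_force: [4.7, -2.4, -18.1]
gripper_width: 0.0101
```

```bash
python3 snap.py k; python3 -c "
from h import *
go((.4744,-.3188,.1049),-8.3)
import cv2
from station import viewer
a=viewer.read_camera('scene')['color'][80:230,290:450,::-1];cv2.imwrite('pics/kz.png',cv2.resize(a,None,fx=4.8,fy=4,interpolation=2)[:600] if 0 else cv2.resize(a,None,fx=4,fy=4,interpolation=2))"
```

```text
t 13.7 pos [ 0.5613 -0.3312  0.1982] ang -8.3 F [  5.2  -2.9 -17.6] w 0.0105 q [ 0.13  0.54  0.5   1.59 -0.28  1.09  0.56]
SHIFT [ 0.1167 -0.1097  0.0003] YAW 0.0 dist 0.12809002123820115 dw -0.0068939455340455424
```

View pics/kz.png

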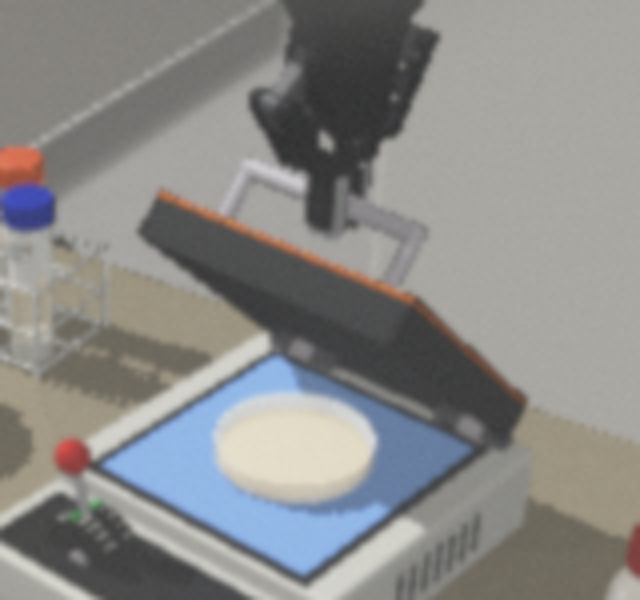

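>>> arm_command --series '[[[0.001,0.0005,0],0,0],[[0.002,0.001,0],0,0],[[0.002,0.001,0],0,0],[[0.002,0.001,0],0,0],[[0.002,0.001,0],0,0]]'

```text
time: 14.25
eef_pos: [0.5622, -0.3314, 0.1984]
tcp_rot: [[0.001, 0.99, -0.144], [0.0, -0.144, -0.99], [-1.0, 0.001, -0.0]]
contact_force: [-5.7, 4.9, 6.1]
gripper_width: 0.0104
```

```bash
python3 - <<'E'
from h import *
from station import viewer
a=viewer.read_camera('scene')['color'][80:230,290:450,::-1];cv2.imwrite('pics/lz.png',cv2.resize(a,None,fx=4,fy=4,interpolation=2))
go((.4744,-.3188,.1049),-8.3)
def S(t,x,y,z): c,s=np.cos(t),np.sin(t); return V(*VP,(.1+x*c+z*s,y,.06-x*s+z*c))
for d in (40,42,45,48,50):
    t=np.radians(d)
    print(d,[np.round((pj('s',S(t,*p))-[289.6,79.6])*4,0).tolist() for p in((-.155,.058,.063),(-.155,-.058,.063),(-.18,.085,.029),(-.18,-.085,.029),(-.155,.055,.029))])
E
```

```text
t 14.3 pos [ 0.5621 -0.3314  0.1983] ang -8.3 F [-5.   6.1  5.1] w 0.0104 q [ 0.13  0.54  0.5   1.59 -0.28  1.09  0.56]
SHIFT [ 0.1167 -0.1109  0.0003] YAW 0.0 dist 0.12877937354982893 dw -0.009521690615201805
40 [[236.0, 183.0], [409.0, 254.0], [148.0, 210.0], [403.0, 321.0], [212.0, 242.0]]
42 [[242.0, 176.0], [416.0, 246.0], [154.0, 200.0], [409.0, 310.0], [218.0, 233.0]]
45 [[252.0, 165.0], [426.0, 234.0], [164.0, 186.0], [419.0, 294.0], [226.0, 221.0]]
48 [[261.0, 154.0], [435.0, 223.0], [173.0, 172.0], [430.0, 278.0], [235.0, 209.0]]
50 [[268.0, 148.0], [442.0, 216.0], [180.0, 163.0], [437.0, 268.0], [240.0, 202.0]]
```

View pics/lz.png

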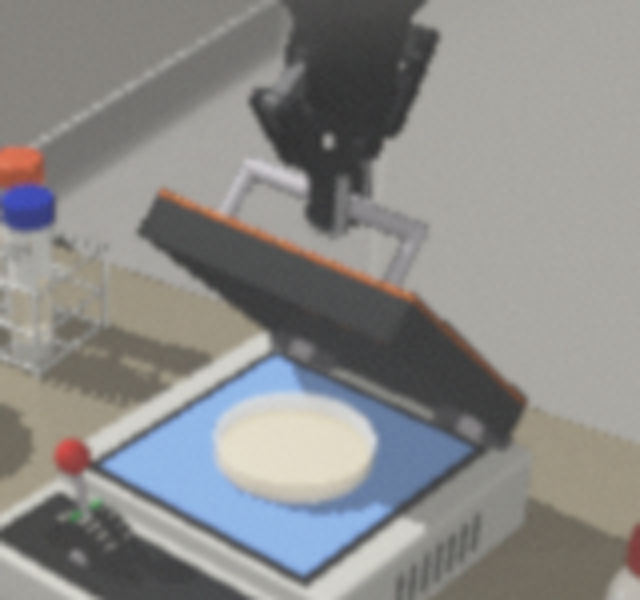

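>>> arm_command --series '[[[0,0,0],0,0],[[0,0,0],0,0],[[0,0,0],0,0],[[0,0,0],0,0],[[0,0,0],0,0]]' --newtons 60

```text
time: 14.8
eef_pos: [0.5622, -0.3314, 0.1984]
tcp_rot: [[0.001, 0.99, -0.144], [0.0, -0.144, -0.99], [-1.0, 0.001, -0.0]]
contact_force: [-5.3, 5.0, 6.2]
gripper_width: 0.0101
```

```bash
python3 - <<'E'
from h import *
from station import viewer,r
im=viewer.read_camera("scene")["color"]; cv2.imwrite('pics/m.png',im[:,:,::-1]); im=im.astype(int);R,G,B=[im[:,:,i] for i in range(3)]
m=((R>100)&(abs(G-B)<35)&(R>1.8*G)).astype(np.uint8)
n,l,s,c=cv2.connectedComponentsWithStats(m[180:210,295:325]); print((c[1:]+[295,180]).tolist())
go((.4744,-.3188,.1049),-8.3); print(r.close_job())
E
```

```text
[[307.5, 193.5]]
t 14.85 pos [ 0.5621 -0.3314  0.1984] ang -8.3 F [-5.8  4.9  6.3] w 0.0099 q [ 0.13  0.54  0.5   1.59 -0.28  1.09  0.56]
SHIFT [ 0.1168 -0.1109  0.0002] YAW 0.0 dist 0.12884732477697647 dw -0.003149069647889746
the job is handed in; nothing more can be done
None
```

View pics/m.png

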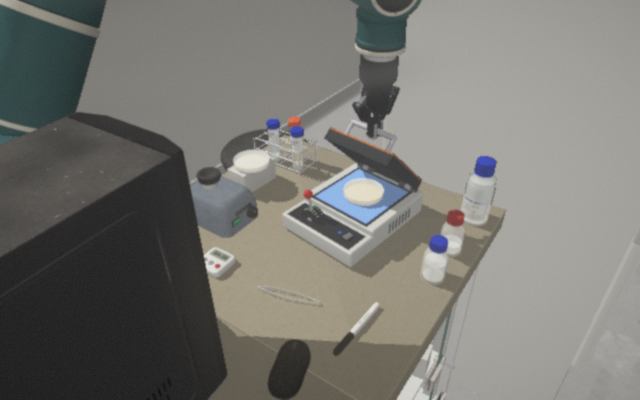

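I swung the dimmer lever to the green mark with the shield shut. Then I raised the shield by its handle bar to about 45 degrees and handed the job in at about 15 s, still gripping the bar at 60 N.

- **Lever:** the first swing looked a little far (about 1.10–1.12 rad in the image, 1.07 from the gripper position), so I gripped the knob again and moved it back before lifting. It then read about 1.05–1.08 rad by the camera, aligned with the green ticks, and had not moved at the last check.
- **Shield:** fitting the bar ends and shield corners in the image gave about 44.5 degrees, and the gripper's travel agreed (about 45). The arm pose stayed steady over the last half second. There is a leftover force of about 10 N between the tool and the handle.
- **Dish and other things:** the dish is on the stage, and the two bottles, the tweezers and the spare dish looked unmoved in the last picture. I checked these by eye only and did not measure them.

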